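Shut the spice jar with its lever-lock lid

ROBOT

A 6-joint arm with a two-finger parallel gripper is mounted at the origin on the work surface. World frame = base frame: x ahead of the robot, y to its left, z up, the work surface at z = 0. Lengths are in mm, angles in rad, forces in N, time in s.
With the tool pointing down it reaches from about 350 to 775 mm from the base axis. Payload 7.3 kg.
Tool frame: the origin (TCP) lies midway between the tips of the shut fingers; the grasp point (between the pads) lies 19 mm behind it; z points along the fingers, y is the direction in which the jaws open and shut (so a half turn about z gives the same grasp; the last joint's range is limited). The gripper opens to 92 mm and grips with 3 to 60 N. Pads are 19 mm wide; open, the fingers measure 130 mm over their backs; the gripper's body (75 mm by 190 mm) begins 47 mm behind the grasp point.
Start: joints at [-1.287, 0.342, 1.524, -0, 1.275, -0.146], TCP at [218.786, -477.261, 226.741] pointing down, gripper open.
Joint ranges: [-2.53, 2.53], [-0.77, 2.02], [0.04, 2.7], [-1, 4.14], [0.28, 2.66], [-3.11, 3.11]. Speed limits (rad/s): [2.57, 2.57, 3.14, 3.14, 3.14, 3.14].

INTERFACE

Orientations are given as [roll, pitch, yaw] about the fixed x, y, z axes, in that order (R = Rz(yaw) Ry(pitch) Rx(roll)).
In Python, from plant import sensors, imaging, ticket gives the robot as it stands. The module is installed in compiled form; this text tells all that it offers.
- The arm moves only by the tool arm_command, never from a script. Its argument "increments" is one flat list of numbers, 5 for each row, row after row: the closure, from 0 (fully open) to 1 (shut), then the shift along the tool's x, y, z in mm, then the turn about the tool's z in degrees. In form: [hand, dx, dy, dz, spin, hand, dx, dy, dz, spin, ...]. A call has 1 to 20 rows; each row is the pose to reach, as a shift and turn from the pose commanded when the call began, along the tool's axes at that moment; what a row does not reach only later rows make up. A row lasts 1/8 s, in which the tool goes at most 62.5 mm and 10.7 degrees, less where a joint would pass 70% of its speed; a pose out of reach is approached as far as the arm can. A call with a gripper value outside its range is refused whole. The fingers move at their own pace and stop on an object; the grip force is fixed at half the most. Time passes only in rows, so rows that repeat a pose let the fingers close. It gives the time, the measured TCP pose, the force and the opening at its end, in the units of the state.
- sensors.get_obs(): the state, without advancing time (a new reading comes with each control period).
- imaging.capture(name): name is "scene" or "top" or "wrist"; returns the picture (480x640x3 uint8, blue, green, red); there is no depth.
- imaging.calibration(name): a dict with "fx", "fy", "cx", "cy" (pixels), "D" ([k1, k2, p1, p2, k3] as OpenCV has them; the pictures are not rectified), "world_to_cam" (4x4, takes a point from world to camera coordinates); the wrist camera has in their place "hand_eye" (4x4, takes a point from camera to tool coordinates, whose origin is the TCP and whose axes are the flange's). Camera axes: x right, y down, z forward; pixel columns grow to the right and rows downward; lengths in mm; the calibration is good to about 2 mm. A picture is of the moment at which its call begins: read the wrist's pose just before it. calibration takes no time and is no camera call.
- ticket.close_job(): hands the job in, once; it reports no verdict.
The state is a dict: "time": time; "joint_positions": joint angles; "dq": joint speeds; "tau": joint torques, N m; "tool_pos": TCP position; "tcp_rot": TCP orientation; "contact_force": force on the tool from outside, world axes, zero at the start; "moment": the same for the moment, N m; "grip_width": finger opening in mm.
Only numpy, scipy, OpenCV 4.12 (cv2) and the standard library are available. Lean on these libraries where they do the work, as an engineer would, in place of code of your own. Each camera call takes 0.05 s, during which the arm holds its last target. There are 200 camera calls.

TASK

Put the lever-lock lid on the empty glass spice jar (its raised lever makes a handle): set it squarely in the mouth until the cap rests on the rim all round, let go, and then push the lever over with a fingertip, past its dead centre and right home against its stop, so that it lies flat. Go by feel, it is glass: never press on the jar with more than about 25 N, do not tip it or shove it about, and leave the other things where they are.

Things in the scene. Friction and masses are not known exactly. Their poses are not given: they have to be found in the camera images.
- jar: Empty straight-sided clear glass jar standing loose on the table, 0.4 to 0.65 kg: 92 mm across, 92 mm tall, wall 5 mm, so the open round mouth is 82 mm wide. Origin: centre of its underside; z is up along the jar. A sideways push of about 2 N at lever height can tip it when nothing presses it down.
- jar_mouth (a point): Centre of the jar's mouth, level with the top of the rim, 92 mm above the jar's underside.
- lid: Lever-lock lid, 0.2 kg, standing upright on the table. Origin: centre of its underside; z up. From below: a plug 20 mm deep (68 mm across at the foot, tapering out to 79 mm at the grey silicone ring, 9 mm up), then a pale wooden cap disc 92 mm across, 11 mm thick, its top 31 mm above the origin. Seated, the origin is 72 mm above the jar's underside, on its axis; any yaw will do.
- lid_seat (a point): Centre of the underside of the wooden cap's edge, 20 mm above the lid's origin; when the lid is seated it coincides with jar_mouth.
- lever_hinge (a point): The lever's hinge: on the lid's axis, 40 mm above its origin (9 mm above the cap). The hinge axis runs along the lid's y. The lever is a flat steel bar 24 mm wide (along that axis), 6 mm thick, reaching 42 mm from the hinge, with a rolled lip at its tip. Upright, its top is 82 mm above the lid's origin; it can be gripped across its 24 mm width to carry the lid.
- lever (a joint): Lever angle: 0 upright (starts within 0.15 of it), pi/2 flat, pointing along the lid's +x. Rubs lightly (0.035 Nm) to 0.7 rad, then stiffens as it squeezes the ring to 0.28 Nm near 1.08 rad (8 N, 35 mm out), eases off to dead centre at 1.515, then must be pressed home to a hard stop at 1.571: within about 0.04 rad of dead centre it stays where left. Let go earlier, it springs back to about 0.75.
- lever_tip (a point): Point on the lever's back face (the -x face when upright, the top face when flat), midway across its width, 40 mm from the hinge; the lip stands 2 mm proud of it. The back face runs through the hinge axis: flat, it lies 9 mm above the cap.
- trays: Three white melamine trays, 270 x 190 mm, stacked on corner posts, 175 mm tall in all, standing firmly on the table. Origin: centre of the underside. To be left alone.
- pill_organizer: Flat plastic pill organizer, 150 x 34 x 21 mm, lying in the top tray. To be left alone.
- egg_cup: Turned wooden egg cup, 48 mm across, 62 mm tall. Origin: centre of the foot. To be left alone.
- ring_dish: White ceramic ring dish, 94 mm across, with a 45 mm tall cone in the middle. Origin: centre of the underside. To be left alone.
- bottle_opener: Flat steel bottle opener, 124 x 36 x 5 mm, lying on the table along its own x. To be left alone.
Not all that is in view belongs to the job. Leave any green or red look-alike of the lid alone.

How it is judged (in metres and radians):
On the way, in this order (a step that is already met when the one before it is completed fails the run):
1. the lid sits in the jar's mouth, its cap on the rim all round and let go of, with the lever still up (distance between lid_seat and jar_mouth below 0.0035 m and z of lid_seat in the frame of jar_mouth below 0.0018 m and angle between the z axis of lid and the z axis of jar, either way round below 0.03 rad and value of joint lever below 0.6 rad and contact force between the fingers and lid below 0.2 N), for 0.2 s.
2. the lever is pushed over past its dead centre and lies flat on its stop (value of joint lever above 1.55 rad), for 0.2 s.
At the end, for the whole second after the job is handed in: The lid is seated in the jar (cap within 1.8 mm of the rim, centred within 3.5 mm, within 0.03 rad of square), the lever lies flat on its stop, past its dead centre (over 1.55 rad), and the jar stands upright and still on the table (distance between lid_seat and jar_mouth below 0.0035 m and z of lid_seat in the frame of jar_mouth below 0.0018 m and angle between the z axis of lid and the z axis of jar, either way round below 0.03 rad and value of joint lever above 1.55 rad and angle between jar's own z axis and vertical below 0.05 rad and height (world z) of jar below 0.004 m and linear speed of jar below 0.01 m/s); the robot touches nothing.
It fails at once if the lid is pressed on the glass with more than 26 N (contact force between lid and jar above 26 N).
It fails at once if the fingers bear on the glass jar with more than 15 N (contact force between the fingers and jar above 15 N).
It fails at once if the jar is tipped more than 0.12 rad (angle between jar's own z axis and vertical above 0.12 rad).
It fails at once if the jar is shoved more than 30 mm from its place (distance of jar from where it was at the start of the episode above 0.03 m).
It fails at once if the pill organizer, egg cup, ring dish or bottle opener is moved more than 20 mm (distance of any of pill_organizer, egg_cup, ring_dish, bottle_opener from where it was at the start of the episode above 0.02 m).
It also fails if it takes over 56 s, if anything falls off the work surface, if the arm or the gripper's body presses on something with over 40 N, if the wrist force passes 120 N, or if a joint passes its speed limit or range.

## Working session

There is one attempt and no reset: what is moved stays moved. The work goes in short steps, Python scripts to look and compute and a tool call to move; the robot and the scene stay as the last step left them, time stands still between calls to the robot, and variables do not carry over. Pictures are saved under pics/ and viewed, about 8 in all and at most 12, crops included, and the job is handed in when it is done.

Besides the shell and the picture viewer there is one more tool, called as name(argument=value, ...) on one line, values as JSON. arm_command: Moves the arm, as the interface text tells. Its arguments: {"type":"object","properties":{"increments":{"type":"array","items":{"type":"number"}}},"required":["increments"]}

```bash
mkdir -p pics
python3 - <<'E'
from plant import sensors, imaging
import cv2, numpy as np
o=sensors.get_obs(); print({k:np.round(v,3).tolist() for k,v in o.items()})
a=imaging.capture("scene");b=imaging.capture("top")
cv2.imwrite("pics/scene.png",a);cv2.imwrite("pics/top.png",b)
for n in("scene","top","wrist"):
    c=imaging.calibration(n);print(n,{k:np.round(v,3).tolist() for k,v in c.items()})
E
```

```text
{'time': 0.0, 'joint_positions': [-1.287, 0.343, 1.525, -0.0, 1.275, -0.146], 'dq': [0.001, 0.0, 0.0, -0.001, -0.001, 0.001], 'tau': [-0.001, -43.124, -24.422, 0.072, 0.056, -0.0], 'tool_pos': [218.672, -476.852, 226.063], 'tcp_rot': [-3.14, -0.0, 0.43], 'contact_force': [-1.085, -0.166, 0.134], 'moment': [-0.008, -0.042, -0.001], 'grip_width': 91.954}
scene {'fx': 481.53, 'fy': 481.53, 'cx': 317.374, 'cy': 244.809, 'D': [-0.032, 0.0, 0.0, 0.0, 0.0], 'world_to_cam': [[0.661, 0.751, 0.012, -300.248], [0.583, -0.503, -0.637, -259.715], [-0.472, 0.428, -0.77, 1308.73], [0.0, 0.0, 0.0, 1.0]]}
top {'fx': 466.149, 'fy': 466.149, 'cx': 317.201, 'cy': 252.853, 'D': [-0.009, 0.0, 0.0, 0.0, 0.0], 'world_to_cam': [[0.026, -0.999, -0.026, -73.808], [-0.992, -0.023, -0.123, 538.715], [0.122, 0.029, -0.992, 911.865], [0.0, 0.0, 0.0, 1.0]]}
wrist {'fx': 362.551, 'fy': 362.551, 'cx': 327.443, 'cy': 235.543, 'D': [0.007, 0.0, 0.0, 0.0, 0.0], 'hand_eye': [[-0.0, -0.954, -0.299, 81.015], [1.0, 0.0, -0.0, -0.454], [0.0, -0.299, 0.954, -156.528], [0.0, 0.0, 0.0, 1.0]]}
```

View pics/scene.png

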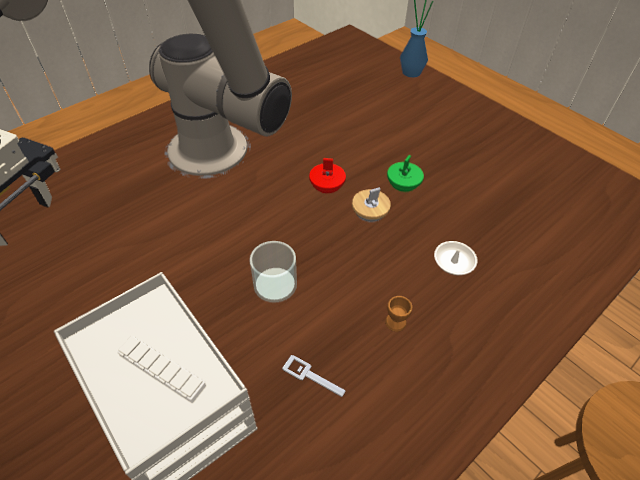

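View pics/top.png

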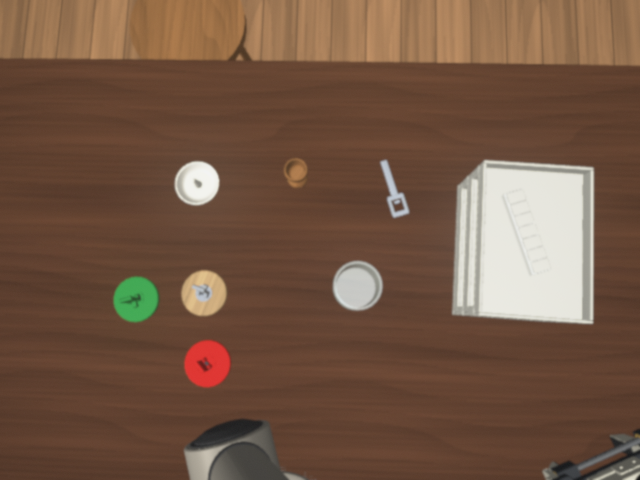

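The scene view shows three lids: wooden (371,204), red (327,177) and green (405,176). In the top view they are at (204,293), (207,363) and (136,299). The pale wooden one with the steel lever fits the description. The jar is at scene (274,270), top (357,286).

```bash
cat > h.py <<'E'
import numpy as np, cv2
from plant import sensors, imaging
from scipy.spatial.transform import Rotation as Rn
def cal(n,pose=None):
    c=imaging.calibration(n);K=np.array([[c["fx"],0,c["cx"]],[0,c["fy"],c["cy"]],[0,0,1.]])
    if n=="wrist":
        T=np.eye(4);T[:3,:3]=Rn.from_euler("xyz",pose[1]).as_matrix();T[:3,3]=pose[0]
        W=np.linalg.inv(T@np.array(c["hand_eye"]))
    else: W=np.array(c["world_to_cam"])
    return K,np.array(c["D"]),W
def toplane(n,uv,z,pose=None):
    K,D,W=cal(n,pose);p=cv2.undistortPoints(np.array(uv,float).reshape(-1,1,2),K,D).reshape(-1,2)
    d=np.c_[p,np.ones(len(p))]@W[:3,:3];c=-W[:3,:3].T@W[:3,3]
    return c+d*((z-c[2])/d[:,2])[:,None]
def proj(n,P,pose=None):
    K,D,W=cal(n,pose);return cv2.projectPoints(np.array(P,float).reshape(-1,3),cv2.Rodrigues(W[:3,:3])[0],W[:3,3],K,D)[0].reshape(-1,2)
def pose():
    o=sensors.get_obs();return (np.array(o["tool_pos"]),np.array(o["tcp_rot"]))
E
python3 - <<'E'
from h import *
print("lid top",toplane("top",[204,293],31),"scene",toplane("scene",[371,203],31))
print("jar rim top",toplane("top",[357.5,286],92),"scene rim",toplane("scene",[273.5,258],92))
print("green,red",toplane("top",[[136,299],[207,363]],31))
a=cv2.imread("pics/scene.png")[150:240,310:430];b=cv2.imread("pics/top.png")[245:335,150:270]
cv2.imwrite("pics/c1.png",np.hstack([cv2.resize(i,None,fx=3.3,fy=3.3,interpolation=cv2.INTER_CUBIC) for i in(a,b)]))
E
```

```text
lid top [[453.51237133 166.22121723  31.        ]] scene [[454.62370077 168.99806698  31.        ]]
jar rim top [[ 472.14019718 -139.38999509   92.        ]] scene rim [[ 474.17309602 -134.87872435   92.        ]]
green,red [[437.80085345 304.39334871  31.        ]
 [315.30471386 152.4930752   31.        ]]
```

View pics/c1.png

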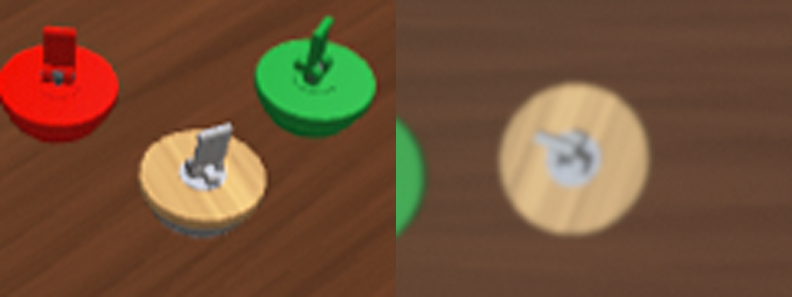

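The crop confirms the wooden lid with its steel lever, lever upright at about top-view pixel (200,290). Its hinge line runs roughly from upper left to lower right. I'll move above it for a close look.

arm_command(increments=[0, 120, -122, 0, 0, 0, 240, -244, 0, 0, 0, 360, -366, 20, 0, 0, 482, -487, 30, 0, 0, 482, -487, 30, 0, 0, 482, -487, 30, 0, 0, 482, -487, 30, 0, 0, 482, -487, 30, 0, 0, 482, -487, 30, 0, 0, 482, -487, 30, 0, 0, 482, -487, 30, 0, 0, 482, -487, 30, 0, 0, 482, -487, 30, 0])

```text
time: 1.72
tool_pos: [453.4, 166.1, 196.1]
tcp_rot: [3.142, 0.002, 0.431]
contact_force: [0.5, 0.8, -0.6]
grip_width: 91.4
```

Run:
```python
from h import *
p=pose();a=imaging.capture("wrist");cv2.imwrite("pics/w1.png",a);print(p,sensors.get_obs()["time"])
print(sensors.get_obs()["contact_force"])
for h in (0,31,82): print(proj("wrist",[454,167,h],p))
```

```text
(array([453.4228998 , 166.09730127, 196.14986651]), array([3.14151844e+00, 1.68840238e-03, 4.30737981e-01])) 1.775
[-0.09397984 -0.24781941  0.05291764]
[[327.38874648 206.08043685]]
[[327.37862983 213.65800145]]
[[327.35737322 229.57822352]]
```

View pics/w1.png

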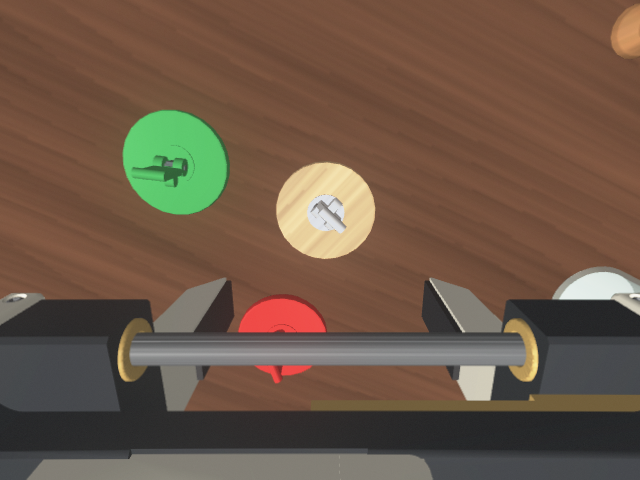

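The wrist view shows the wooden lid at (326,210), with its lever top edge running from about (317,205) to (344,230). Green is at (175,162) and red at (283,337). I'll enlarge it to get the lever yaw.

Run:
```python
from h import *
a=cv2.imread("pics/w1.png")
c=a[155:265,270:380];cv2.imwrite("pics/c2.png",cv2.resize(c,None,fx=5.4,fy=5.4,interpolation=cv2.INTER_CUBIC))
hsv=cv2.cvtColor(a,cv2.COLOR_BGR2HSV)
m=(cv2.inRange(hsv,(12,50,140),(30,200,255)))
n,l,s,ce=cv2.connectedComponentsWithStats(m)
i=max(range(1,n),key=lambda i:s[i,4]*(abs(ce[i,0]-326)<40)*(abs(ce[i,1]-210)<40))
cn=max(cv2.findContours((l==i).astype('u1'),0,1)[0],key=len);e=cv2.fitEllipse(cv2.convexHull(cn));print(s[i],e)
p=(np.array([453.42,166.1,196.15]),np.array([3.1415,.0017,.4307]))
print(toplane("wrist",[e[0]],28,p))
```

```text
[ 276  162  100   97 6467] ((325.0712585449219, 209.9142608642578), (97.1135025024414, 99.62944793701172), 96.59223175048828)
[[455.64366359 170.087811    28.        ]]
```

View pics/c2.png

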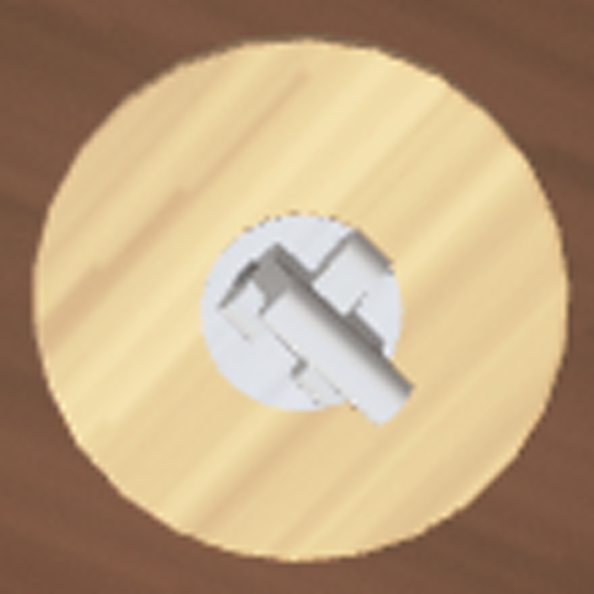

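Run:
```python
from h import *
p=(np.array([453.42,166.1,196.15]),np.array([3.1415,.0017,.4307]))
f=lambda q:np.array(q)/5.4+[270,155]
e=toplane("wrist",[f((262,312)),f((380,425)),f((290,283)),f((412,388))],80,p);print(e,e.mean(0))
for i in(0,2):
    d=e[i+1]-e[i];print(np.linalg.norm(d),np.degrees(np.arctan2(d[1],d[0])))
h=toplane("wrist",[f((302,312))],33,p);print("plate",h)
t=Rn.from_euler("xyz",p[1]).as_matrix()[:,1];print("tooly",np.degrees(np.arctan2(t[1],t[0])))
c=np.array([455.6,170.1])
for yaw in (0,180):
  for th in(-.15,0,.15):
    psi=np.radians(yaw)+0
```

```text
[[462.9115049  178.61320231  80.        ]
 [454.65466128 156.0346543   80.        ]
 [468.44985493 176.73303343  80.        ]
 [461.66313292 154.21957728  80.        ]] [461.91978851 166.40011683  80.        ]
24.040929606396418 -110.0871720282429
23.514151130905883 -106.77552779254063
plate [[454.64736243 168.74592647  33.        ]]
tooly -65.32269873899835
```

arm_command(increments=[0, 6, 0.6, 0, 10, 0, 6, 0.6, 0, 20, 0, 6, 0.6, 0, 30, 0, 6, 0.6, 0, 40, 0, 6, 0.6, 0, 43, 0, 6, 0.6, 0, 43])

```text
time: 2.52
tool_pos: [459.6, 166.8, 197.0]
tcp_rot: [3.141, -0.0, -0.323]
contact_force: [-0.4, -0.5, -0.5]
grip_width: 91.7
```

```bash
cat >> h.py <<'E'
def lidfit(a,guess,r=80):
    hsv=cv2.cvtColor(a,cv2.COLOR_BGR2HSV);m=cv2.inRange(hsv,(12,50,140),(30,200,255))
    n,l,s,ce=cv2.connectedComponentsWithStats(m)
    i=max(range(1,n),key=lambda i:s[i,4]*(np.hypot(*(ce[i]-guess))<r))
    cn=max(cv2.findContours((l==i).astype('u1'),0,1)[0],key=len);return cv2.fitEllipse(cv2.convexHull(cn))
def totool(P,p): return (np.array(P)-p[0])@Rn.from_euler("xyz",p[1]).as_matrix()
E
python3 - <<'E'
from h import *
p=pose();a=imaging.capture("wrist");cv2.imwrite("pics/w2.png",a);print(p)
g=proj("wrist",[455,169,28],p)[0];e=lidfit(a,g);print(g,e)
L=toplane("wrist",[e[0]],28,p);print(L,totool(L,p))
cv2.imwrite("pics/c3.png",cv2.resize(a[150:270,260:400],None,fx=5,fy=5,interpolation=cv2.INTER_CUBIC))
E
```

```text
(array([459.64360549, 166.80131227, 196.97071579]), array([ 3.14149205e+00, -2.47385163e-04, -3.22537310e-01]))
[327.06952259 218.94928251] ((327.2355651855469, 218.17311096191406), (95.8753662109375, 98.51001739501953), 92.43097686767578)
[[455.65608122 168.61817932  28.        ]] [[ -4.39960485  -0.47623541 168.96958551]]
```

View pics/c3.png

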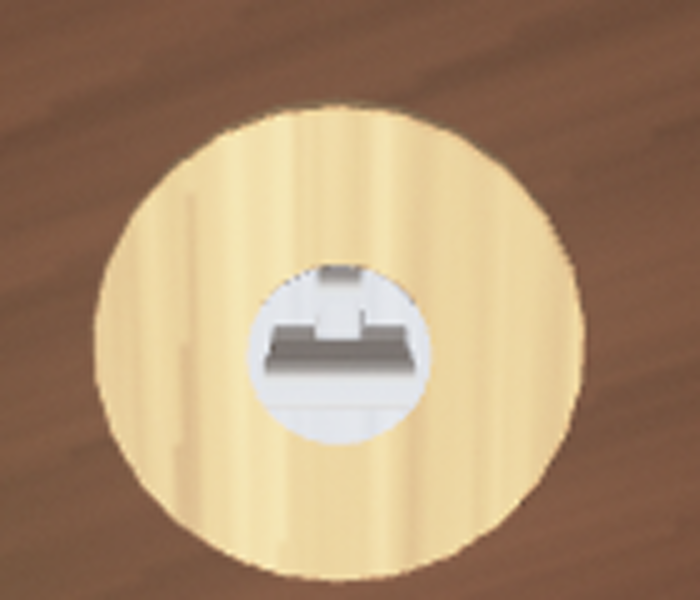

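The close view shows the lever square to the jaws. The catch block on its +x side is at the image top, which is tool +x. I'll descend and grip.

arm_command(increments=[0, 0, -0.5, 50, 0, 0, 0, -0.5, 100, 0, 0, 0, -0.5, 140, 0, 0, 0, -0.5, 149, 0, 0, 0, -0.5, 149, 0, 0, 0, -0.5, 149, 0, 1, 0, -0.5, 149, 0, 1, 0, -0.5, 149, 0, 1, 0, -0.5, 149, 0, 1, 0, -0.5, 149, 0, 1, 0, -0.5, 149, 0, 1, 0, -0.5, 149, 0, 1, 0, -0.5, 149, 0, 1, 0, -0.5, 149, 0])

```text
time: 4.32
tool_pos: [459.9, 168.6, 47.7]
tcp_rot: [3.141, 0.0, -0.321]
contact_force: [-0.1, -0.7, -0.1]
grip_width: 23.6
```

arm_command(increments=[1, 0, 0, -10, 0, 1, 0, 0, -40, 0, 1, 0, 0, -85, 0, 1, 0, 0, -130, 0, 1, 0, 20, -152, 0, 1, 0, 60, -152, 0, 1, -1, 105, -152, 0, 1, -1, 150, -152, 0, 1, -1, 195, -152, 0, 1, -1, 235, -152, 0, 1, -1, 265, -152, 0, 1, -1, 280, -152, 0, 1, -1, 286, -152, 0, 1, -1, 286, -152, 0, 1, -1, 286, -152, 0, 1, -1, 286, -152, 0])

```text
time: 6.32
tool_pos: [368.9, -101.8, 199.7]
tcp_rot: [-3.142, 0.0, -0.32]
contact_force: [0.1, 0.4, -1.7]
grip_width: 23.8
```

Run:
```python
from h import *
p=pose();a=imaging.capture("wrist");cv2.imwrite("pics/w3.png",a);o=sensors.get_obs();print(p,o["contact_force"],o["grip_width"])
t=np.linspace(0,2*np.pi,40,endpoint=False)
print(proj("wrist",[473,-137,92],p),proj("wrist",[473,-137,0],p))
```

```text
(array([ 368.89089074, -101.84814098,  199.70641855]), array([-3.14153862e+00,  5.72622318e-05, -3.19704185e-01])) [ 0.02769245  0.00375884 -2.9298357 ] 23.7436654249988
[[328.8024868   76.22710026]] [[328.48901686  88.30837025]]
```

View pics/w3.png

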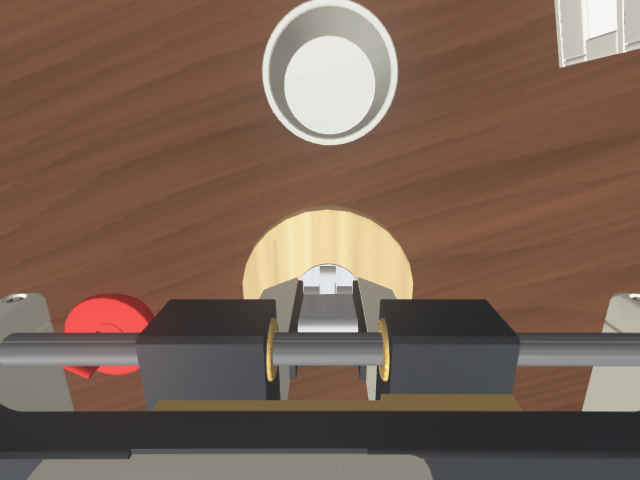

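The wrist view shows the jar's outer rim ellipse centred at about (330,72), and the held lid's cap spanning columns 243–412 with its front edge at row 208. I'll fit both circles in the tool frame.

```bash
cat >> h.py <<'E'
from scipy.optimize import least_squares
def fitc(pts,x0,z,p,fitz=False,r=46):
    f=lambda v:np.hypot(*((toplane("wrist",pts,v[2] if fitz else z,p)[:,:2]-v[:2]).T))-r
    s=least_squares(f,list(x0)+([z] if fitz else []),loss="soft_l1",f_scale=.5);return s.x,np.std(s.fun)
def jarpts(a):
    hsv=cv2.cvtColor(a,cv2.COLOR_BGR2HSV);m=cv2.inRange(hsv,(0,0,60),(180,70,255));m[190:]=0;m[:,450:]=0;m[:,:200]=0
    m=cv2.morphologyEx(m,2,np.ones((3,3)));h=cv2.convexHull(max(cv2.findContours(m,0,1)[0],key=cv2.contourArea)).reshape(-1,2)
    return h[h[:,1]>3].astype(float)
def lidpts(a):
    hsv=cv2.cvtColor(a,cv2.COLOR_BGR2HSV);m=cv2.inRange(hsv,(12,50,140),(30,200,255));m[:195]=0;m[290:]=0
    c=max(cv2.findContours(m,0,1)[0],key=cv2.contourArea);h=cv2.convexHull(c).reshape(-1,2);return h[h[:,1]<280].astype(float)
E
python3 - <<'E'
from h import *
a=cv2.imread("pics/w3.png");p=(np.array([368.891,-101.848,199.706]),np.array([-3.14154,0,-.3197]))
J=jarpts(a);L=lidpts(a);print(len(J),J.min(0),J.max(0),len(L),L.min(0),L.max(0))
for fz in(0,1):
    v,s=fitc(J,(473,-137),92,p,fz);print("jar",v,s,totool([v[0],v[1],92],p))
    v,s=fitc(L,(365,-101),182.7,p,fz);print("lid",v,s,totool([v[0],v[1],182.7],p))
E
```

```text
47 [262.   4.] [398. 145.] 27 [242. 206.] [412. 279.]
jar [ 473.7800743  -137.80618515] 0.10728244920833307 [110.87532048   1.17712132 107.70593817]
lid [363.97451996 -99.83814221] 0.6189482470035095 [-5.29902242 -0.36196228 17.00601908]
jar [ 473.85475312 -137.90658523   90.11492455] 0.06492103445600841 [110.97776922   1.24896391 107.70593439]
lid [363.23438056 -99.45525541 176.96957068] 0.3118731114173763 [-6.12199311 -0.49283578 17.00602597]
```

Run:
```python
from h import *
a=cv2.imread("pics/w3.png");p=(np.array([368.891,-101.848,199.706]),np.array([-3.14154,0,-.3197]))
L=lidpts(a);K,D,W=cal("wrist",p)
H=np.array(imaging.calibration("wrist")["hand_eye"])
q=cv2.undistortPoints(L.reshape(-1,1,2),K,D).reshape(-1,2);d=np.c_[q,np.ones(len(q))]@H[:3,:3].T;c=H[:3,3]
def f(v,full=True):
    # plane through (x,y,z) normal n: tilt b about tool y, g about tool x
    x,y,b=v[:3];z=17;o=np.array([x,y,z]);R=Rn.from_euler("y",b).as_matrix();n=R[:,2]
    P=c+d*(((o-c)@n)/(d@n))[:,None]-o
    return np.linalg.norm(P,axis=1)-46
for b0 in(0,):
    s=least_squares(f,[-5,0,b0],loss="soft_l1",f_scale=.5);print(s.x,s.fun.std());J=s.jac;print(np.sqrt(np.diag(np.linalg.inv(J.T@J)))*.3)
print(np.round(np.c_[L,f([-5.3,-.36,0])],2)[:30].tolist())
```

```text
[-5.64554012 -0.41927029 -0.27893597] 0.29938889748348285
[0.2857951  0.0979209  0.06530188]
[[335.0, 206.0, 0.97], [339.0, 207.0, 0.68], [349.0, 210.0, 0.07], [363.0, 215.0, -0.18], [368.0, 217.0, -0.07], [370.0, 218.0, -0.07], [381.0, 225.0, -0.2], [384.0, 227.0, -0.11], [391.0, 234.0, -0.42], [397.0, 241.0, -0.54], [400.0, 245.0, -0.54], [408.0, 260.0, -0.63], [409.0, 262.0, -0.53], [412.0, 277.0, -0.97], [242.0, 279.0, -0.92], [243.0, 273.0, -0.93], [244.0, 268.0, -0.83], [245.0, 264.0, -0.71], [252.0, 249.0, -0.66], [254.0, 245.0, -0.4], [256.0, 242.0, -0.32], [269.0, 229.0, -0.47], [283.0, 217.0, 0.67], [285.0, 216.0, 0.66], [298.0, 210.0, 1.04], [315.0, 207.0, 0.7], [332.0, 206.0, 0.88]]
```

```bash
python3 - <<'E'
from h import *
a=cv2.imread("pics/w2.png");p=(np.array([459.6436,166.8013,196.9707]),np.array([3.14149,0,-.3225]))
hsv=cv2.cvtColor(a,cv2.COLOR_BGR2HSV);m=cv2.inRange(hsv,(12,50,140),(30,200,255));m[:155]=0;m[275:]=0;m[:,:265]=0;m[:,390:]=0
h=cv2.convexHull(max(cv2.findContours(m,0,1)[0],key=cv2.contourArea)).reshape(-1,2).astype(float)
for fz in(0,1):
    v,s=fitc(h,(455,169),31,p,fz);print(v,s,totool([v[0],v[1],31],p))
E
python3 - <<'E'
import cv2;a=cv2.imread("pics/w3.png");cv2.imwrite("pics/c4.png",cv2.resize(a[195:400,230:425],None,fx=2.9,fy=2.9,interpolation=cv2.INTER_CUBIC))
import os;os.chdir(".")
from plant import imaging;cv2.imwrite("pics/s2.png",cv2.resize(imaging.capture("scene")[60:300,60:360],None,fx=2.5,fy=2.5,interpolation=cv2.INTER_CUBIC))
E
```

```text
[454.51767532 168.94280763] 0.1891565552455865 [ -5.54038951  -0.42353819 165.9706574 ]
[453.50586394 169.3364157   26.67550773] 0.1801419003399059 [ -6.62478762  -0.47617206 165.97065199]
```

View pics/s2.png

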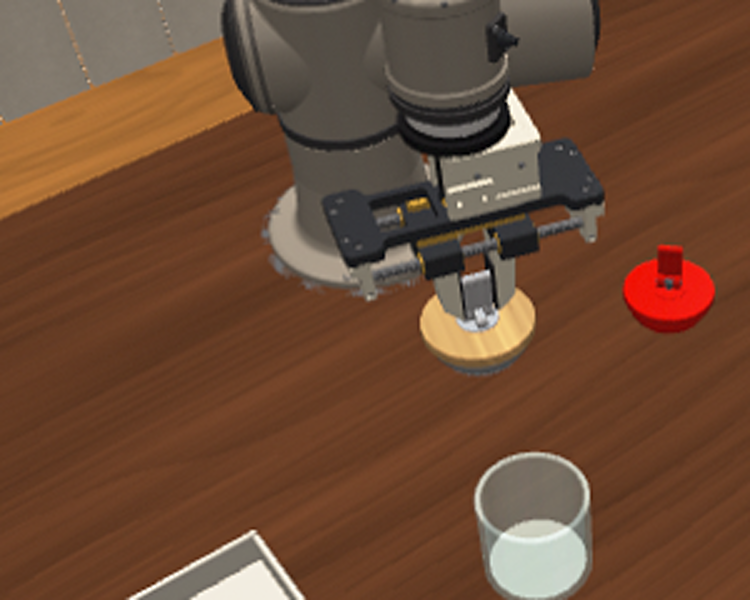

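The lid hangs level in the grip. The same fit bias appears in the picture taken before the grip, so the lid has neither slipped nor tilted. I'll carry it over the jar and start it into the mouth.

arm_command(increments=[1, 25, 1, 0, 0, 1, 60, 1.5, 0, 0, 1, 95, 1.6, 0, 0, 1, 112, 1.6, 10, 0, 1, 116.5, 1.6, 30, 0, 1, 116.5, 1.6, 46, 0, 1, 116.5, 1.6, 54, 0, 1, 116.5, 1.6, 58, 0, 1, 116.5, 1.6, 62, 0, 1, 116.5, 1.6, 66, 0, 1, 116.5, 1.6, 66, 0, 1, 116.5, 1.6, 66, 0])

```text
time: 7.92
tool_pos: [478.9, -140.7, 133.9]
tcp_rot: [3.141, -0.0, -0.321]
contact_force: [0.6, 0.1, -1.9]
grip_width: 23.8
```

Run:
```python
from h import *
p=pose();a=imaging.capture("wrist");cv2.imwrite("pics/w4.png",a);b=imaging.capture("scene");c=imaging.capture("top");o=sensors.get_obs();print(p,o["contact_force"],o["moment"],o["grip_width"])
q=proj("scene",[474,-137,100],)[0].astype(int);r=proj("top",[474,-137,100])[0].astype(int)
f=lambda i,q:cv2.resize(i[q[1]-60:q[1]+60,q[0]-65:q[0]+65],(390,360),interpolation=cv2.INTER_CUBIC)
cv2.imwrite("pics/sc4.png",np.hstack([f(b,q),cv2.resize(a[60:360,165:490],(390,360))]))
```

```text
(array([ 478.94173603, -140.68542257,  133.92020001]), array([ 3.14148528e+00, -4.37333721e-04, -3.20733531e-01])) [ 0.37830541  0.42587742 -2.18454875] [ 0.07879188 -0.00075606 -0.04236442] 23.489408975345242
```

View pics/sc4.png

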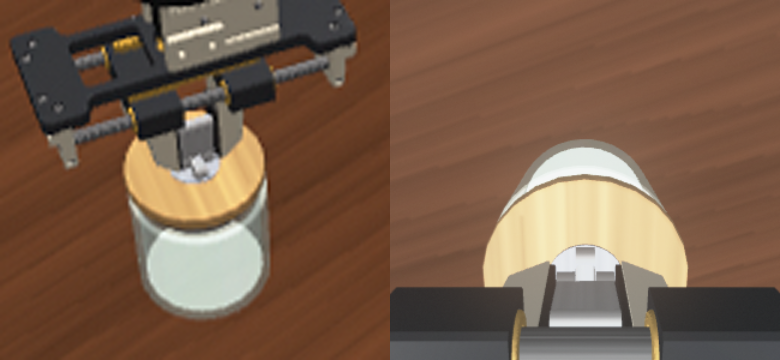

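Pictures: the plug is about 6 mm into the mouth with no contact force. I'll keep lowering gently.

arm_command(increments=[1, 0, 0, 2, 0, 1, 0, 0, 4, 0, 1, 0, 0, 6, 0, 1, 0, 0, 7, 0, 1, 0, 0, 7, 0])

```text
time: 8.7
tool_pos: [478.8, -140.6, 126.6]
tcp_rot: [3.142, 0.0, -0.321]
contact_force: [0.3, -0.0, -1.7]
grip_width: 23.5
```

arm_command(increments=[1, 0, 0, 2, 0, 1, 0, 0, 4, 0, 1, 0, 0, 5, 0, 1, 0, 0, 6, 0, 1, 0, 0, 6, 0])

```text
time: 9.32
tool_pos: [478.8, -140.6, 120.6]
tcp_rot: [3.142, 0.0, -0.321]
contact_force: [0.5, 0.7, -1.8]
grip_width: 24.1
```

arm_command(increments=[1, 0, 0, 0.5, 0, 1, 0, 0, 1, 0, 1, 0, 0, 1, 0])

```text
time: 9.7
tool_pos: [478.9, -140.7, 119.7]
tcp_rot: [3.141, -0.0, -0.321]
contact_force: [-0.9, 0.2, -2.2]
grip_width: 23.6
```

arm_command(increments=[1, 0, 0, 0.4, 0, 1, 0, 0, 0.8, 0, 1, 0, 0, 0.8, 0])

```text
time: 10.07
tool_pos: [478.9, -140.7, 119.6]
tcp_rot: [3.141, -0.001, -0.321]
contact_force: [-1.5, 0.3, 6.0]
grip_width: 23.4
```

Seated by feel: the force went from -2 N (the lid's weight) to +6 N at TCP z 119.6, where 119.7 was expected. I'll relax, release and go straight up.

arm_command(increments=[1, 0, 0, -0.7, 0, 0.6, 0, 0, -0.7, 0, 0.5, 0, 0, -0.7, 0, 0.5, 0, 0, -0.7, 0, 0.5, 0, 0, -0.7, 0, 0.5, 0, 0, -0.7, 0, 0.5, 0, 0, -15, 0, 0.5, 0, 0, -40, 0, 0.5, 0, 0, -65, 0, 0.5, 0, 0, -70, 0, 0.5, 0, 0, -70, 0])

```text
time: 11.45
tool_pos: [478.8, -140.6, 189.1]
tcp_rot: [3.141, -0.001, -0.321]
contact_force: [-1.1, 1.1, -0.3]
grip_width: 45.8
```

Run:
```python
from h import *
p=pose();a=imaging.capture("wrist");cv2.imwrite("pics/w5.png",a);b=imaging.capture("scene");o=sensors.get_obs();print(p,o["contact_force"],o["grip_width"],o["time"])
q=proj("scene",[474,-137,100])[0].astype(int)
f=lambda i,q:cv2.resize(i[q[1]-60:q[1]+60,q[0]-65:q[0]+65],(390,360),interpolation=cv2.INTER_CUBIC)
cv2.imwrite("pics/sc5.png",np.hstack([f(b,q),cv2.resize(a[110:310,217:434],(390,360))]))
e=lidfit(a,proj("wrist",[474,-138,103],p)[0]);L=toplane("wrist",[e[0]],100,p);print(e,L,totool(L,p))
print(proj("wrist",[[474,-139,103],[474,-139,154]],p))
```

```text
(array([ 478.8010524 , -140.60931358,  189.0686763 ]), array([ 3.14146720e+00, -5.97947453e-04, -3.20722474e-01])) [-0.0852751   0.02981614 -0.4152529 ] 45.744952046041234 11.55
((327.2199401855469, 244.6670379638672), (122.76136016845703, 127.54265594482422), 92.80790710449219) [[ 476.07244084 -139.28199292  100.        ]] [[-3.06117265 -0.41061012 89.06681099]]
[[327.76065155 248.77544824]
 [327.8093496  278.347262  ]]
```

View pics/sc5.png

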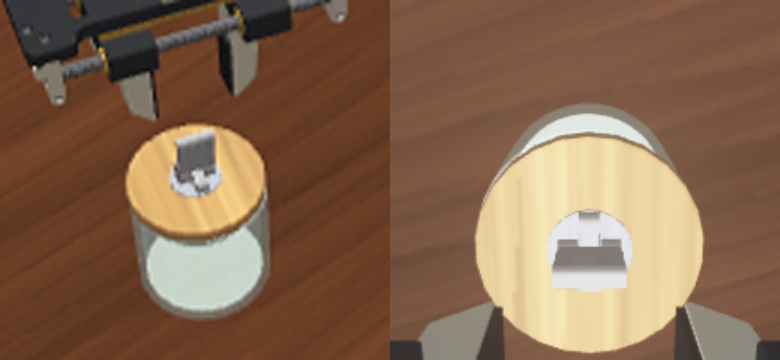

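Both views show the lid seated squarely, let go, with the lever up and leaning slightly to +x (wrist image up). I'll shut the fingers, come down behind the lever and push it gently along its arc.

arm_command(increments=[1, -20, -0.4, 0, 0, 1, -45, -0.4, 0, 0, 1, -45, -0.4, 0, 0, 1, -45, -0.4, 0, 0, 1, -45, -0.4, 20, 0, 1, -45, -0.4, 40, 0, 1, -35, -0.4, 40.5, 0, 1, -26, -0.4, 40.5, 0, 1, -18, -0.4, 40.5, 0, 1, -14, -0.4, 40.5, 0, 1, -11, -0.4, 40.3, 0, 1, -7.3, -0.4, 40.8, 0, 1, -3.8, -0.4, 41.8, 0, 1, -0.3, -0.4, 43, 0, 1, 3, -0.4, 44.6, 0, 1, 6.2, -0.4, 46.6, 0, 1, 6.2, -0.4, 46.6, 0])

```text
time: 13.68
tool_pos: [485.0, -142.3, 142.1]
tcp_rot: [3.142, -0.0, -0.321]
contact_force: [-0.5, -0.5, 1.2]
grip_width: 0.5
```

Run:
```python
from h import *
p=pose();a=imaging.capture("wrist");cv2.imwrite("pics/w6.png",a);b=imaging.capture("scene");o=sensors.get_obs();print(p,o["contact_force"],o["grip_width"],o["time"])
q=proj("scene",[474,-137,100])[0].astype(int)
f=lambda i,q:cv2.resize(i[q[1]-60:q[1]+60,q[0]-65:q[0]+65],(390,360),interpolation=cv2.INTER_CUBIC)
cv2.imwrite("pics/sc6.png",np.hstack([f(b,q),cv2.resize(a[110:410,165:490],(390,360))]))
```

```text
(array([ 485.04855148, -142.2657272 ,  142.09987591]), array([ 3.14156204e+00, -7.40603245e-06, -3.20688793e-01])) [0.15482088 0.11132203 0.61158181] 0.4016756454935473 13.775
```

View pics/sc6.png

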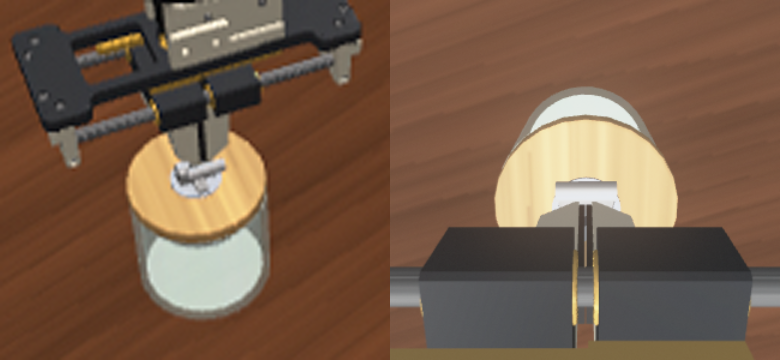

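The lever is about halfway over, with the lip just ahead of the fingertips and the lid still square. I'll carry on, now pushing mainly downward.

arm_command(increments=[1, 2.9, 0, 2.2, 0, 1, 5.1, 0, 5, 0, 1, 6.1, 0, 8.5, 0, 1, 6.8, 0, 11.5, 0, 1, 7.1, 0, 14.5, 0, 1, 7.1, 0, 14.5, 0])

```text
time: 14.52
tool_pos: [492.9, -145.0, 128.6]
tcp_rot: [3.141, -0.004, -0.321]
contact_force: [-0.5, 0.3, 5.9]
grip_width: 0.4
```

arm_command(increments=[1, 0.5, 0, 3, 0, 1, 0.8, 0, 6, 0, 1, 1, 0, 9, 0, 1, 1, 0, 11, 0, 1, 1, 0, 11, 0])

```text
time: 15.15
tool_pos: [494.4, -145.6, 117.8]
tcp_rot: [3.141, -0.005, -0.321]
contact_force: [2.9, -1.0, 5.8]
grip_width: 0.9
```

arm_command(increments=[1, 0, 0, 2, 0, 1, 0, 0, 4, 0, 1, 0, 0, 4, 0])

```text
time: 15.52
tool_pos: [493.2, -145.1, 113.0]
tcp_rot: [3.141, -0.002, -0.321]
contact_force: [1.2, -0.3, 0.5]
grip_width: 0.7
```

Past the hump: the force dropped to 0.5 N. Now I'll press it home in small steps.

arm_command(increments=[1, 0, 0, 0.7, 0, 1, 0, 0, 1.4, 0, 1, 0, 0, 1.4, 0])

```text
time: 15.9
tool_pos: [493.1, -145.0, 112.4]
tcp_rot: [3.141, -0.002, -0.321]
contact_force: [-0.5, 1.0, 9.6]
grip_width: 0.6
```

arm_command(increments=[1, 0, 0, 0.4, 0, 1, 0, 0, 0.7, 0, 1, 0, 0, 0.7, 0])

```text
time: 16.27
tool_pos: [493.2, -145.1, 112.3]
tcp_rot: [3.141, -0.002, -0.321]
contact_force: [-2.1, 1.0, 14.2]
grip_width: 0.9
```

It has hit a hard stop: 14 N for no further travel. I'll back off straight up and check.

arm_command(increments=[1, 0, 0, -3, 0, 1, 0, 0, -10, 0, 1, 0, 0, -40, 0, 1, -10, 0, -80, 0, 1, -30, 0, -100, 0, 1, -30, 0, -100, 0, 1, -30, 0, -100, 0])

```text
time: 17.15
tool_pos: [464.0, -135.3, 209.9]
tcp_rot: [-3.142, 0.001, -0.321]
contact_force: [-0.2, -0.2, -0.4]
grip_width: 0.2
```

Run:
```python
from h import *
p=pose();a=imaging.capture("wrist");b=imaging.capture("scene");o=sensors.get_obs();print(p,o["contact_force"],o["time"])
q=proj("scene",[474,-137,100])[0].astype(int)
f=lambda i,q:cv2.resize(i[q[1]-60:q[1]+60,q[0]-65:q[0]+65],(390,360),interpolation=cv2.INTER_CUBIC)
cv2.imwrite("pics/sc7.png",np.hstack([f(b,q),cv2.resize(a[100:300,220:437],(390,360))]))
```

```text
(array([ 464.01003267, -135.27531808,  209.91881398]), array([-3.14151219e+00,  1.03600992e-03, -3.20805819e-01])) [ 0.13848816  0.49201553 -0.31625262] 17.25
```

View pics/sc7.png

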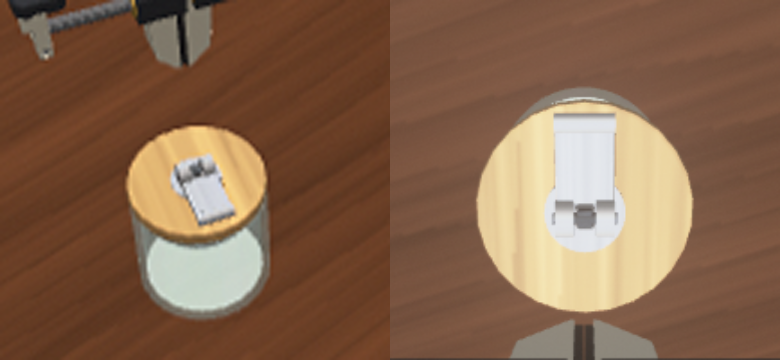

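Lever looks flat along +x with the lid square. As a check that it is on its stop, I'll press once more a little further out, well clear of the knuckles, and read the height.

arm_command(increments=[1, 34, 0, 0, 0, 1, 34, 0, 50, 0, 1, 34, 0, 85, 0, 1, 34, 0, 94, 0, 1, 34, 0, 97, 0, 1, 34, 0, 98, 0, 1, 34, 0, 98, 0])

```text
time: 18.12
tool_pos: [496.9, -146.3, 113.8]
tcp_rot: [3.141, -0.002, -0.321]
contact_force: [0.6, -0.8, 0.5]
grip_width: 0.6
```

arm_command(increments=[1, 0, 0, 0.6, 0, 1, 0, 0, 1.2, 0, 1, 0, 0, 1.8, 0, 1, 0, 0, 1.8, 0])

```text
time: 18.62
tool_pos: [496.7, -146.2, 112.3]
tcp_rot: [3.141, -0.002, -0.321]
contact_force: [-1.9, 0.4, 9.8]
grip_width: 0.5
```

arm_command(increments=[1, 0, 0, 0.4, 0, 1, 0, 0, 0.7, 0, 1, 0, 0, 0.7, 0])

```text
time: 19.0
tool_pos: [496.9, -146.2, 112.3]
tcp_rot: [3.141, -0.003, -0.321]
contact_force: [-3.9, 1.9, 14.2]
grip_width: 0.4
```

It stops at the same height (112.3), with no travel between 10 and 14 N, so it is on the hard stop. I'll retreat and hand in.

arm_command(increments=[1, 0, 0, -3, 0, 1, 0, 0, -10, 0, 1, 0, 0, -40, 0, 1, -10, 0, -80, 0, 1, -30, 0, -100, 0, 1, -30, 0, -100, 0, 1, -30, 0, -100, 0, 1, -30, 0, -100, 0])

```text
time: 20.0
tool_pos: [467.9, -136.5, 209.1]
tcp_rot: [-3.141, 0.002, -0.321]
contact_force: [-1.1, 0.1, -0.3]
grip_width: 0.4
```

Run:
```python
from h import *
from plant import ticket
b=imaging.capture("scene");cv2.imwrite("pics/end.png",b);a=cv2.imread("pics/scene.png")
d=cv2.absdiff(a,b).max(2)
for n,(x,y) in dict(cup=(398,312),dish=(456,258),opener=(313,375),organizer=(160,370)).items(): print(n,d[y-25:y+25,x-35:x+35].max())
o=sensors.get_obs();print(o["time"],o["contact_force"],o["tool_pos"])
print(ticket.close_job())
```

```text
cup 5
dish 4
opener 5
organizer 2
20.05 [ 0.65369115 -0.17733702  0.20628424] [ 467.86687108 -136.54887032  209.16601102]
the job is handed in; nothing more can be done
None
```

The wooden lid is seated in the jar with its lever pressed flat, and I handed the job in at 20.05 s. I gripped the lid by its lever, lowered it into the mouth until it rested on the rim, and let go. I then pushed the lever over with the shut fingertips.

- **Seating:** the wrist reading rose from about -2 N (the lid's weight) to +6 N at tool height 119.6 mm, where about 119.7 mm was expected. Pictures after release and after the lever push showed the lid square and the jar upright.
- **Lever:** the push peaked at about 6 N in the readings, then fell to 0.5 N past dead centre. It stopped hard at 112.3 mm: in two presses at different reaches, the height changed by at most 0.1 mm between 10 and 14 N. I could not measure the lever angle, and the expected height for flat was 112.0 mm, so over 1.55 rad is inferred from the hard stop.
- **Forces:** the highest wrist reading I saw was about 15 N in total (14.2 N of it vertical). Readings came only at the end of each move, so brief peaks in between were not checked.
- **Other things:** the egg cup, ring dish, bottle opener and pill organizer looked unchanged between the first and last scene pictures. The fingers were clear, about 97 mm above the lever, at hand-in.
- **One disagreement:** fitting the cap in the wrist pictures put it about 4–6 mm too low. The same error showed before the lid was gripped, so I took it as camera bias. The plug went in with no sideways force beyond the sensor noise.

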